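# Open the clamshell test fixture and lay the sample on its bars

## Robot

A 6-joint arm with a two-finger parallel gripper is mounted at the origin on a cart in front of the work surface, level with it; the furniture and walls round the work are solid. World frame = base frame: x ahead of the robot, y to its left, z up, the work surface at z = 0. Lengths are in m, angles in rad, forces in N, time in s.
With the tool pointing down it reaches from about 0.375 to 0.975 m from the base axis. Payload 3.8 kg.
Tool frame: the origin (TCP) lies on the centre line of the jaws, within the pads' length; the fingertips stand 19 mm ahead of it and the grasp point (between the pads) is the TCP; z points along the fingers, y is the direction in which the jaws open and shut (so a half turn about z gives the same grasp; the last joint's range is limited). The gripper opens to 88 mm and grips with 3 to 60 N. Pads are 18 mm wide; open, the fingers measure 123 mm over their backs; the gripper's body (75 mm by 187 mm) begins 45 mm behind the grasp point.
Start: joints at [-1.145, 0.264, 1.604, -0, 1.274, -0.037], TCP at [0.301, -0.604, 0.258] pointing down, gripper open.
Joint ranges: [-2.63, 2.63], [-0.94, 2.18], [0.31, 2.57], [-1.31, 4.45], [0, 2.66], [-2.55, 2.55]. Speed limits (rad/s): [2.57, 2.57, 3.14, 3.14, 3.14, 3.14].

## Interface

Orientations are given as a 3x3 rotation matrix whose columns are the frame's x, y, z axes.
In Python, from cell import get_obs, grab_frame, calibration, job_done gives the robot as it stands.
- The arm moves only by the shell command python3 -m pendant 'ROWS' [FORCE]. ROWS is a JSON object of lists of equal length, an entry for each row: "xyz": the shift along the tool's x, y, z in cm, a list of three; "delta_rot": the turn, a rotation vector about the tool's x, y, z in degrees, a list of three; "jaw": the opening, from -1 (shut) to 1 (fully open), so that 0 is half open. In form: {"xyz": [[dx, dy, dz], ...], "delta_rot": [[ax, ay, az], ...], "jaw": [jaw, ...]}. A call has 1 to 12 rows; each row is the pose to reach, as a shift and turn from the pose commanded when the call began, along the tool's axes at that moment; what a row does not reach only later rows make up. A row lasts 1/12 s, in which the tool goes at most 41.7 mm and 7.16 degrees, less where a joint would pass 70% of its speed; a pose out of reach is approached as far as the arm can. A call with a gripper value outside its range is refused whole. The fingers move at their own pace and stop on an object; FORCE is the grip in N (left out, the last holds). Time passes only in rows, so rows that repeat a pose let the fingers close. It gives the time, the measured TCP pose, the force and the opening at its end, in the units of the state.
- get_obs(): the state, without advancing time (a new reading comes with each control period).
- grab_frame(name): name is "side" or "top" or "wrist"; returns (picture, depth): 384x512x3 uint8, red, green, blue; 384x512 float32, m along the optical axis (not along the pixel's ray), 0 where there is no reading.
- calibration(name): a dict with "fx", "fy", "cx", "cy" (pixels), "T" (4x4, takes a point from camera to world coordinates). Camera axes: x right, y up, looking along -z (the intrinsics and any distortion apply to the point x, -y, -z); pixel columns grow to the right and rows downward; lengths in m; the calibration is good to about 2 mm. A picture is of the moment at which its call begins: read the wrist's pose just before it. calibration takes no time and is no camera call; for the wrist camera it gives the pose at the moment of the call.
- job_done(): hands the job in, once; it reports no verdict.
The state is a dict: "time_s": time; "joints": joint angles; "dq": joint speeds; "tau": joint torques, N m; "tcp_pos": TCP position; "orientation": TCP orientation; "force": force on the tool from outside, world axes, zero at the start; "wrist_torque": the same for the moment, N m; "opening": finger opening in m.
Only numpy, scipy, OpenCV 4.12 (cv2) and the standard library are available. Lean on these libraries where they do the work, as an engineer would, in place of code of your own. Each camera call takes 0.05 s, during which the arm holds its last target. There are 200 camera calls.

## Task

Press the release button on the front of the test fixture so that its lid springs fully open. Then lay the white sample block (the one near the front of the table, left or right of the fixture) flat on the two raised bars inside, lengthways across both bars and centred on them; set it down rather than dropping it. Leave the round tin, the stopwatch and the black flask where they are.

Things in the scene. Friction and masses are not known exactly. Their poses are not given: they have to be found in the camera images.
- fixture: Clamshell test fixture, fixed to the table. Origin on the table under it; -x is its front (button side), +x the hinge side, z up. Grey base x -110 to +96, y -65 to +65 mm, deck top z 40 mm. Latch housing under the button: 44 x 56 mm, centre x -84, top z 63 mm. Two steel bars on the deck, along y, 64 long, 10 wide, tops z 54 mm, centred at x -5 and +45 mm. Place and yaw vary.
- support_center (a point): Point midway between the two support bars at the height of their tops, 54 mm above the table; axes as the fixture's. The bars run along its y, 25 mm to either side of it in x. Under the lid until that opens.
- button_top (a point): Centre of the top face of the round black release button, 30 mm in diameter, 76 mm above the table when not pressed; axes as the fixture's. It is pressed straight down.
- button (a joint): Travel of the release button, m: 0 out, 0.006 fully down. About 1.5 N starts it, about 4.5 N holds it fully down; it springs back. The latch lets go after about 0.0045.
- lid (a joint): Lid angle, rad: 0 latched shut, 1.8 open at its stop; once unlatched, a damped spring opens it in about 1.2 s and holds it there. Grey shell with clear window, 140 x 120 x 45 mm, top 87 mm above the table when shut, hinged at fixture x 90, z 42 mm. It swings up and away from the button; open, it stands behind the hinge, to 0.18 m above the table.
- lid_front_edge (a point): Middle of the lid's upper front edge; moves with the lid. When shut it lies 36 mm behind the button centre (fixture +x).
- sample_block: Plain white rigid block 50 x 80 x 30 mm (its own x, y, z), about 50 g, lying flat near the front (robot) side of the table, left or right of the fixture. Origin at the centre of its underside; its long side runs along its own y.
- sample_tin: Bystander: round closed tin, 66 mm across, 29 mm high, standing on the other side of the fixture from the block; origin under its centre.
- stopwatch: Bystander: black stopwatch lying on the table, 70 x 58 x 17 mm; origin under its centre.
- black_flask: Bystander: black flask standing, 45 mm across, 111 mm high; origin under its centre.
Mind the look-alikes: they are no part of the job. What is shaped like the sample_block but pink or red is not meant.

How it is judged:
On the way, in this order (a step that is already met when the one before it is completed fails the run):
1. the release button is pressed down (more than 3.5 mm) (value of joint button above 0.0035 m), for 0.02 s.
2. the lid has sprung open to its stop (beyond 1.65 rad) (value of joint lid above 1.65 rad), for 0.1 s.
At the end, for the whole second after the job is handed in: The lid stands open at its stop (beyond 1.65 rad) and the block lies at rest, flat on both bars (underside within 4 mm of the bar tops, tilt under 0.1 rad), its long side across the bars within 0.25 rad, its centre within 14 mm of the middle between the bars across them and within 18 mm along them (value of joint lid above 1.65 rad and x of sample_block in the frame of support_center between -0.014 and 0.014 m and y of sample_block in the frame of support_center between -0.018 and 0.018 m and z of sample_block in the frame of support_center between -0.004 and 0.004 m and angle between sample_block's own z axis and vertical below 0.1 rad and angle between the y axis of sample_block and the x axis of fixture, either way round below 0.25 rad and linear speed of sample_block below 0.02 m/s); the robot touches nothing.
It fails at once if the block is dropped (falls free of the fingers faster than 0.7 m/s) (contact force between the fingers and sample_block below 0.05 N and linear speed of sample_block above 0.7 m/s).
It fails at once if the tin, the stopwatch or the flask is moved more than 30 mm (distance of any of sample_tin, stopwatch, black_flask from where it was at the start of the episode above 0.03 m).
It also fails if it takes over 53 s, if anything falls off the work surface, if the arm or the gripper's body presses on something with over 40 N, if the wrist force passes 120 N, or if a joint passes its speed limit or range.

## Working session

There is one attempt and no reset: what is moved stays moved. The work goes in short steps, Python scripts to look and compute and a shell command to move; the robot and the scene stay as the last step left them, time stands still between calls to the robot, and variables do not carry over. Pictures are saved under pics/ and viewed, about 8 in all and at most 12, crops included, and the job is handed in when it is done.

```bash
mkdir -p pics
cat > h.py <<'E'
import numpy as np, cv2
from cell import get_obs, grab_frame, calibration
def pts(d,c):
    v,u=np.mgrid[:d.shape[0],:d.shape[1]]
    P=np.stack([(u-c['cx'])/c['fx']*d,-(v-c['cy'])/c['fy']*d,-d],-1)
    T=np.array(c['T']); return P@T[:3,:3].T+T[:3,3]
def snap(n,f):
    c=calibration(n); p,d=grab_frame(n); cv2.imwrite('pics/'+f+'.png',p[:,:,::-1])
    np.savez('pics/'+f+'.npz',p=p,d=d,P=pts(d,c)); return p,d,pts(d,c)
E
python3 - <<'E'
from h import *
for n in('top','side'):
    p,d,P=snap(n,n+'0'); c=calibration(n); print({k:v for k,v in c.items()})
    print(P[::96,::128].round(3).reshape(-1,3).tolist())
a=[cv2.imread(f'pics/{n}0.png') for n in('top','side')]
cv2.imwrite('pics/both.png',cv2.resize(np.vstack(a),None,fx=.78,fy=.78))
E
```

```text
{'fx': 480.02329591843534, 'fy': 480.02329591843534, 'cx': 256.34825862315296, 'cy': 184.09722986007398, 'T': array([[ 0.00776775,  0.98796658, -0.15447235,  0.35194797],
       [-0.9998627 ,  0.00993482,  0.01326186,  0.0301453 ],
       [ 0.01463693,  0.15434813,  0.9879081 ,  1.35726154],
       [ 0.        ,  0.        ,  0.        ,  1.        ]])}
[[1.039, 0.711, 0.142], [1.04, 0.364, 0.149], [1.037, 0.019, 0.164], [1.041, -0.324, 0.167], [0.813, 0.757, 0.012], [0.823, 0.391, -0.002], [0.826, 0.015, 0.002], [0.759, -0.304, 0.205], [0.531, 0.724, 0.026], [0.538, 0.377, -0.0], [0.53, 0.014, 0.083], [0.545, -0.354, 0.001], [0.219, 1.119, -0.804], [0.221, 0.565, -0.82], [0.226, -0.001, -0.81], [0.23, -0.568, -0.808]]
{'fx': 468.538224485136, 'fy': 468.538224485136, 'cx': 254.57710710000433, 'cy': 194.00619834476973, 'T': array([[-0.95745002,  0.20827023, -0.19978232,  0.23361405],
       [-0.28807499, -0.6479956 ,  0.70506347,  1.16283072],
       [ 0.01738567,  0.73261532,  0.68042084,  1.16506525],
       [ 0.        ,  0.        ,  0.        ,  1.        ]])}
[[1.038, 0.348, 0.779], [1.045, -0.17, 0.597], [0.792, -0.758, 0.422], [0.266, -0.401, 0.612], [1.041, 0.439, 0.597], [1.043, -0.066, 0.308], [0.785, -0.767, -0.044], [0.189, -0.76, 0.073], [1.038, 0.547, 0.399], [1.043, 0.053, -0.037], [0.548, 0.035, 0.087], [0.15, 0.135, 0.287], [1.044, 0.663, 0.166], [0.818, 0.465, -0.003], [0.452, 0.352, 0.001], [0.064, 0.123, -0.142]]
```

View pics/top0.png

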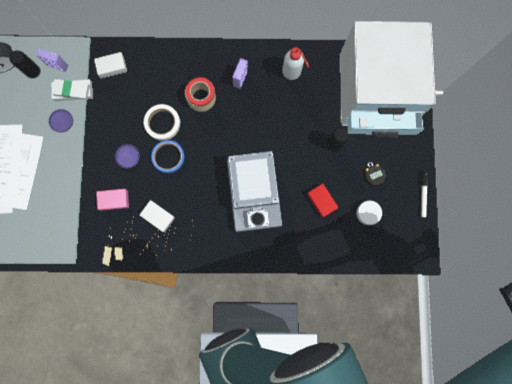

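Top view: the white block is at (157,216). Look-alikes are the pink block (112,199), the red block (323,200), a white box far back (110,64) and a white/green box (72,90). The tin (369,212) is on the other side of the fixture, so the choice is (157,216). The fixture is at (255,190) with its button near (258,217), the stopwatch at (374,173) and the flask at about (340,135).

Run:
```python
from h import *
z=np.load('pics/top0.npz');p,P=z['p'],z['P']
def rect(mask,roi,zr,nm):
    x0,y0,x1,y1=roi; m=np.zeros(mask.shape,bool); m[y0:y1,x0:x1]=1
    m&=mask&(P[...,2]>zr[0])&(P[...,2]<zr[1])
    n,l,s,_=cv2.connectedComponentsWithStats(m.astype(np.uint8)); k=1+s[1:,4].argmax(); m=l==k
    Q=P[m]; r=cv2.minAreaRect((Q[:,:2]*1000).astype(np.float32))
    print(nm,m.sum(),'rect mm',np.round(r[0],1),np.round(r[1],1),round(r[2],1),'mean',Q.mean(0).round(4),'zmed',np.median(Q[:,2]).round(4)); print(cv2.boxPoints(r).round(0).tolist())
a=np.ones(p.shape[:2],bool); br=p.min(2)
rect(br>150,(135,195,180,240),(.015,.045),'block')
rect(a,(220,140,290,240),(.025,.1),'fixture')
rect(a,(220,140,290,240),(.080,.1),'lid')
rect(br<60,(245,205,272,230),(.055,.09),'button')
rect(a,(220,140,290,240),(.068,.08),'btn by height')
rect(br>120,(350,195,390,230),(.015,.045),'tin')
im=np.vstack([cv2.imread('pics/top0.png')[130:250,90:400]]); cv2.imwrite('pics/crop.png',cv2.resize(im,None,fx=2.5,fy=2.5,interpolation=2))
```

```text
block 535 rect mm [468.  288.1] [80.6 49.8] 55.2 mean [0.4675 0.2872 0.0298] zmed 0.0299
[[425.0, 269.0], [465.0, 241.0], [511.0, 307.0], [471.0, 335.0]]
fixture 3511 rect mm [539.2  18.7] [210.5 130. ] 7.4 mean [0.5321 0.019  0.0734] zmed 0.0847
[[426.0, 70.0], [443.0, -59.0], [652.0, -32.0], [635.0, 97.0]]
lid 2286 rect mm [564.   21.8] [141.  120.1] 7.3 mean [0.5628 0.0219 0.0866] zmed 0.0866
[[486.0, 72.0], [502.0, -47.0], [642.0, -29.0], [626.0, 90.0]]
button 87 rect mm [459.2   9.2] [24.7 24.1] 0.1 mean [0.4594 0.0093 0.0757] zmed 0.0757
[[447.0, 21.0], [447.0, -3.0], [472.0, -3.0], [472.0, 21.0]]
btn by height 99 rect mm [459.1   8.3] [28.7 30.4] 46.0 mean [0.4585 0.0084 0.075 ] zmed 0.0753
[[438.0, 9.0], [460.0, -13.0], [480.0, 8.0], [458.0, 29.0]]
tin 443 rect mm [ 482.9 -303.9] [63.8 64.6] 80.6 mean [ 0.4827 -0.3036  0.0283] zmed 0.0283
[[446.0, -330.0], [509.0, -341.0], [520.0, -278.0], [456.0, -267.0]]
```

View pics/crop.png

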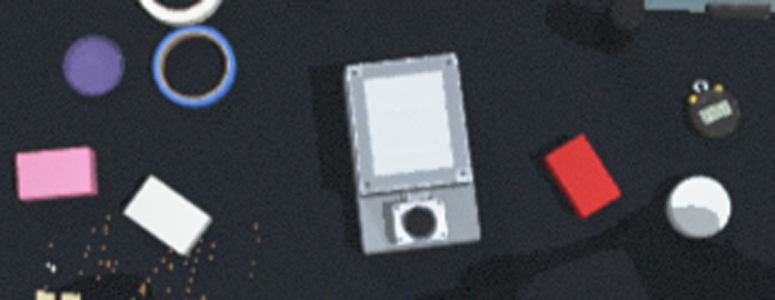

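View pics/side0.png

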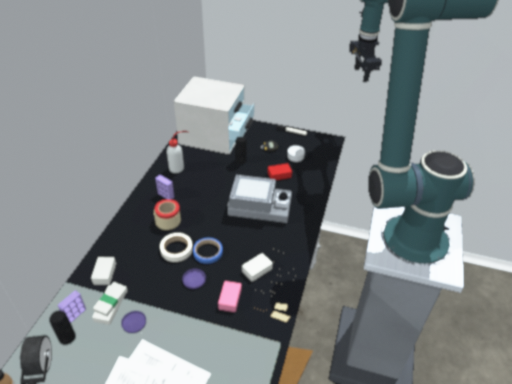

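The crop confirms the plain white block. Position cross-checks agree: the fixture yaw is about 7.4°, and the button found directly (459,8.5) matches the one derived from the lid (458.9,8.2). Next I'll work out the move to above the button.

```bash
cat > go.py <<'E'
import sys; from h import *
from scipy.spatial.transform import Rotation as R
# target x y z(m) jawangle(deg): prints shift (cm) and turn (deg) in tool axes
x,y,z,a=map(float,sys.argv[1:5]); o=get_obs(); M=np.array(o['orientation']); p=np.array(o['tcp_pos'])
j=np.array([np.cos(np.radians(a)),np.sin(np.radians(a)),0])
if j@M[:,1]<0: j=-j
zt=np.array([0,0,-1.]); T=np.stack([np.cross(j,zt),j,zt],1)
print('t',o['time_s'],'tcp',p.round(4),'q',np.round(o['joints'],2),'open',o['opening'],'F',np.round(o['force'],2)); print(M.round(3).tolist())
print('xyz cm',(M.T@(np.array([x,y,z])-p)*100).round(2),'rot',R.from_matrix(M.T@T).as_rotvec(degrees=True).round(1))
E
python3 go.py 0.459 0.0085 0.13 97.4
```

```text
t 0.1 tcp [ 0.3011 -0.6035  0.2566] q [-1.14  0.26  1.61 -0.    1.27 -0.04] open 0.08837858293177084 F [-0.52 -0.17  0.98]
[[0.895, 0.446, -0.001], [0.446, -0.895, 0.002], [0.0, -0.002, -1.0]]
xyz cm [ 41.45 -47.68  12.75] rot [-0.1  0.  19.1]
```

```bash
python3 -m pendant '{"xyz":[[4,-4,1],[8,-8,2],[11,-12,3],[15,-16,4],[18,-20,5],[21,-24,5],[24.5,-28,5],[28,-32,5],[31,-36,5],[35,-40,5],[38,-44,5],[41.5,-47.7,5]],"delta_rot":[[0,0,2],[0,0,4],[0,0,6],[0,0,8],[0,0,10],[0,0,12],[0,0,14],[0,0,16],[0,0,18],[0,0,19],[0,0,19],[0,0,19]],"jaw":[-1,-1,-1,-1,-1,-1,-1,-1,-1,-1,-1,-1]}' 20 && python3 go.py 0.459 0.0085 0.115 97.4
```

```text
time_s: 1.1
tcp_pos: [0.4254, -0.1219, 0.2085]
orientation: [[0.991, 0.13, -0.0], [0.13, -0.991, 0.0], [-0.0, -0.0, -1.0]]
force: [1.5, -0.3, -0.4]
opening: 0.0105
t 1.1 tcp [ 0.4254 -0.1219  0.2085] q [-0.34 -0.15  2.13  0.    1.16  1.1 ] open 0.010478381180466729 F [ 1.5  -0.25 -0.4 ]
[[0.991, 0.13, -0.0], [0.13, -0.991, 0.0], [-0.0, -0.0, -1.0]]
xyz cm [  5.04 -12.49   9.35] rot [-0.   0.   0.1]
```

```bash
python3 -m pendant '{"xyz":[[1.5,-4,1],[3,-8,2],[5,-12.5,3],[5,-12.5,5],[5,-12.5,5],[5,-12.5,5],[5,-12.5,5],[5,-12.5,5]],"delta_rot":[[0,0,0],[0,0,0],[0,0,0],[0,0,0],[0,0,0],[0,0,0],[0,0,0],[0,0,0]],"jaw":[-1,-1,-1,-1,-1,-1,-1,-1]}' && python3 go.py 0.459 0.0085 0.115 97.4
python3 - <<'E'
from h import *
p,d,P=snap('wrist','w1')
a=[cv2.imread('pics/w1.png'),cv2.imread('pics/w1.png')*0]; s,_,_=snap('side','s1'); a[1]=cv2.resize(s[100:292,150:406,::-1],(512,384))
cv2.imwrite('pics/v1.png',cv2.resize(np.hstack(a),None,fx=.78,fy=.78))
E
```

```text
time_s: 1.77
tcp_pos: [0.4595, 0.0055, 0.1597]
orientation: [[0.992, 0.129, 0.001], [0.129, -0.992, -0.0], [0.001, 0.0, -1.0]]
force: [1.0, -0.4, 0.4]
opening: 0.0004
t 1.7667 tcp [0.4595 0.0055 0.1597] q [-0.04 -0.06  2.15 -0.    1.05  1.4 ] open 0.0004057349741003288 F [ 1.04 -0.45  0.39]
[[0.992, 0.129, 0.001], [0.129, -0.992, -0.0], [0.001, 0.0, -1.0]]
xyz cm [-0.01 -0.31  4.46] rot [ 0.  -0.1  0. ]
```

View pics/v1.png

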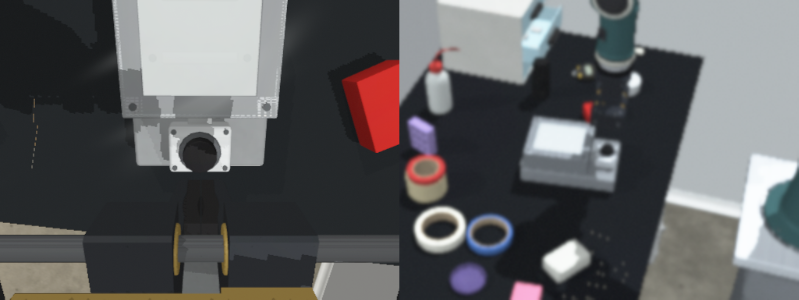

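Wrist view: the closed fingers point at the button (200,150 in the left half) and are aligned with it. In the side view the fingertips are above the button at (607,150). I'll check that the wrist camera clears the lid while approaching to just above the button.

```bash
python3 -m pendant '{"xyz":[[0,-0.3,1.5],[0,-0.3,3],[0,-0.3,4.5],[0,-0.3,5.5],[0,-0.3,5.5],[0,-0.3,5.5]],"delta_rot":[[0,0,0],[0,0,0],[0,0,0],[0,0,0],[0,0,0],[0,0,0]],"jaw":[-1,-1,-1,-1,-1,-1]}' && python3 go.py 0.459 0.0085 0.089 97.4; python3 -c "
from h import *
print(np.array(calibration('wrist')['T']).round(3))"
```

```text
time_s: 2.37
tcp_pos: [0.4585, 0.0089, 0.1038]
orientation: [[0.992, 0.13, -0.001], [0.13, -0.992, -0.0], [-0.001, -0.0, -1.0]]
force: [-0.1, 0.5, 0.1]
opening: 0.0005
t 2.3667 tcp [0.4585 0.0089 0.1038] q [-0.03  0.01  2.2  -0.    0.93  1.41] open 0.00045268731120864144 F [-0.11  0.48  0.08]
[[0.992, 0.13, -0.001], [0.13, -0.992, -0.0], [-0.001, -0.0, -1.0]]
xyz cm [0.05 0.05 1.48] rot [-0.   0.   0.1]
[[ 0.129  0.945  0.3    0.535]
 [-0.992  0.123  0.04   0.019]
 [ 0.001 -0.303  0.953  0.231]
 [ 0.     0.     0.     1.   ]]
```

```bash
python3 -m pendant '{"xyz":[[0,0,0.8],[0,0,1.3],[0,0,1.55],[0,0,1.55],[0,0,1.55],[0,0,1.0],[-1,0,-2],[-3,0,-4],[-5,0,-7],[-5,0,-10],[-5,0,-12],[-5,0,-12]],"delta_rot":[[0,0,0],[0,0,0],[0,0,0],[0,0,0],[0,0,0],[0,0,0],[0,0,0],[0,0,0],[0,0,0],[0,0,0],[0,0,0],[0,0,0]],"jaw":[-1,-1,-1,-1,-1,-1,-1,-1,-1,-1,-1,-1]}' && python3 -m pendant '{"xyz":[[0,-4,-0.5],[0,-8,-1],[0,-12,-1],[0,-16,-1],[0,-20,-1],[0,-20,-1],[0,-20,-1],[0,-20,-1],[0,-20,-1],[0,-20,-1]],"delta_rot":[[0,0,0],[0,0,0],[0,0,0],[0,0,0],[0,0,0],[0,0,0],[0,0,0],[0,0,0],[0,0,0],[0,0,0]],"jaw":[0,0,0.5,1,1,1,1,1,1,1]}'
python3 - <<'E'
from h import *
t,_,P=snap('top','t2'); s,_,_=snap('side','s2')
cv2.imwrite('pics/v2.png',cv2.resize(np.hstack([t,s])[:,:,::-1],None,fx=.78,fy=.78))
print(P[110:250,215:300,2].max())
E
python3 go.py 0.468 0.288 0.12 145.2
```

```text
time_s: 3.37
tcp_pos: [0.4112, 0.0029, 0.2287]
orientation: [[0.991, 0.131, 0.008], [0.131, -0.991, -0.0], [0.008, 0.001, -1.0]]
force: [0.8, -0.2, 0.1]
opening: 0.0006
time_s: 4.2
tcp_pos: [0.383, 0.1997, 0.2333]
orientation: [[0.992, 0.128, -0.001], [0.128, -0.992, -0.001], [-0.001, 0.001, -1.0]]
force: [0.7, -0.3, -0.8]
opening: 0.0648
1.3572615378488826
t 4.3 tcp [0.3832 0.1999 0.2337] q [ 0.42 -0.19  2.12 -0.    1.21  1.87] open 0.07280606678792836 F [ 0.52  0.71 -1.24]
[[0.992, 0.128, -0.0], [0.128, -0.992, -0.0], [-0.0, 0.0, -1.0]]
xyz cm [ 9.54 -7.66 11.36] rot [  0.    0.  -47.8]
```

View pics/v2.png

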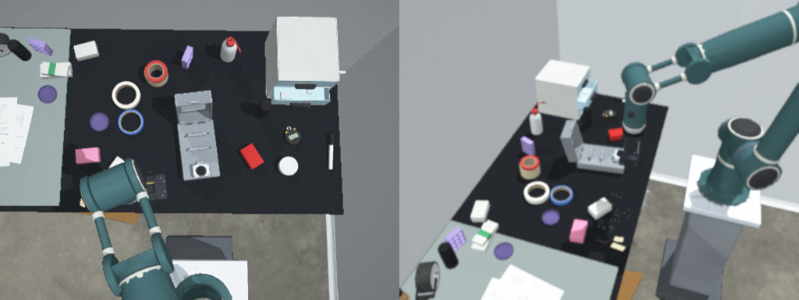

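The pictures show the lid standing open behind the bars, in the top half at (193,105). Now to above the block.

```bash
python3 -m pendant '{"xyz":[[2,-2,1],[4,-4,2],[6,-6,4],[8,-7.7,6],[9.5,-7.7,8],[9.5,-7.7,10],[9.5,-7.7,11.4],[9.5,-7.7,11.4],[9.5,-7.7,11.4],[9.5,-7.7,11.4],[9.5,-7.7,11.4]],"delta_rot":[[0,0,-6],[0,0,-12],[0,0,-18],[0,0,-24],[0,0,-30],[0,0,-36],[0,0,-42],[0,0,-47.8],[0,0,-47.8],[0,0,-47.8],[0,0,-47.8]],"jaw":[1,1,1,1,1,1,1,1,1,1,1]}' && python3 go.py 0.468 0.288 0.022 145.2
python3 - <<'E'
from h import *
p,d,P=snap('wrist','w3')
m=((p.min(2)>140)&(P[...,2]>.015)&(P[...,2]<.04)&(np.hypot(P[...,0]-.468,P[...,1]-.288)<.09)).astype(np.uint8)
n,l,s,_=cv2.connectedComponentsWithStats(m); Q=P[l==1+s[1:,4].argmax()]
r=cv2.minAreaRect((Q[:,:2]*1000).astype(np.float32)); print(r,np.median(Q[:,2]))
E
```

```text
time_s: 5.22
tcp_pos: [0.4679, 0.2896, 0.1206]
orientation: [[0.572, 0.82, 0.001], [0.82, -0.572, 0.001], [0.001, 0.001, -1.0]]
force: [-0.1, -0.2, -0.3]
opening: 0.0883
t 5.2167 tcp [0.4679 0.2896 0.1206] q [0.51 0.16 2.   0.   0.98 1.12] open 0.08826658782823298 F [-0.15 -0.23 -0.27]
[[0.572, 0.82, 0.001], [0.82, -0.572, 0.001], [0.001, 0.001, -1.0]]
xyz cm [-0.14  0.1   9.86] rot [ 0.  -0.1 -0.1]
((467.67633056640625, 285.7253112792969), (80.24523162841797, 49.84274673461914), 55.44888687133789) 0.030774699653674353
```

View pics/w3.png

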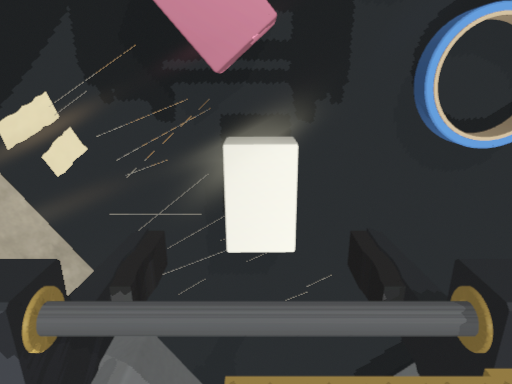

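The white block is at (260,195), square to the jaws and centred between the fingers, with nothing in the way. Descend and grip.

```bash
python3 -m pendant '{"xyz":[[-0.2,0.1,3],[-0.2,0.1,6],[-0.2,0.1,8],[-0.2,0.1,9.2],[-0.2,0.1,9.8],[-0.2,0.1,9.8],[-0.2,0.1,9.8],[-0.2,0.1,9.8]],"delta_rot":[[0,0,0],[0,0,0],[0,0,0],[0,0,0],[0,0,0],[0,0,0],[0,0,0],[0,0,0]],"jaw":[1,1,1,1,1,1,1,1]}' && python3 -m pendant '{"xyz":[[0,0,0],[0,0,0],[0,0,0],[0,0,0],[0,0,0],[0,0,0],[0,0,0],[0,0,0],[0,0,0],[0,0,0],[0,0,0],[0,0,0]],"delta_rot":[[0,0,0],[0,0,0],[0,0,0],[0,0,0],[0,0,0],[0,0,0],[0,0,0],[0,0,0],[0,0,0],[0,0,0],[0,0,0],[0,0,0]],"jaw":[-1,-1,-1,-1,-1,-1,-1,-1,-1,-1,-1,-1]}' 15 && python3 go.py 0.468 0.288 0.2 145.2
```

```text
time_s: 5.93
tcp_pos: [0.4681, 0.2885, 0.0234]
orientation: [[0.569, 0.822, 0.003], [0.822, -0.569, 0.001], [0.003, 0.001, -1.0]]
force: [-0.6, -0.7, -0.2]
opening: 0.0879
time_s: 6.93
tcp_pos: [0.4668, 0.2877, 0.0219]
orientation: [[0.569, 0.822, 0.0], [0.822, -0.569, -0.0], [-0.0, 0.0, -1.0]]
force: [-0.4, -0.5, 2.2]
opening: 0.0498
t 6.9333 tcp [0.4668 0.2877 0.0219] q [ 0.51  0.29  2.06 -0.    0.79  1.11] open 0.04982900625306431 F [-0.38 -0.48  2.2 ]
[[0.569, 0.822, 0.0], [0.822, -0.569, -0.0], [-0.0, 0.0, -1.0]]
xyz cm [  0.09   0.09 -17.81] rot [0.  0.  0.1]
```

Gripped at 49.8 mm. Lift, and refine the bars' position from the open-lid top view.

```bash
python3 -m pendant '{"xyz":[[0,0,-1],[0,0,-3],[0,0,-6],[0,0,-9],[0,0,-12],[0,0,-15],[0,0,-17],[0,0,-17],[0,0,-17]],"delta_rot":[[0,0,0],[0,0,0],[0,0,0],[0,0,0],[0,0,0],[0,0,0],[0,0,0],[0,0,0],[0,0,0]],"jaw":[-1,-1,-1,-1,-1,-1,-1,-1,-1]}' && python3 go.py 0.562 0.0216 0.16 97.4
python3 - <<'E'
from h import *
z=np.load('pics/t2.npz');P=z['P']
a=np.radians(7.4);ex=np.array([np.cos(a),np.sin(a)]);ey=np.array([-ex[1],ex[0]]);S=np.array([.562,.0216])
D=P[...,:2]-S; X,Y=D@ex,D@ey
m=((P[...,2]>.049)&(P[...,2]<.058)&(abs(X)<.045)&(abs(Y)<.05)).astype(np.uint8)
n,l,s,_=cv2.connectedComponentsWithStats(m)
for k in range(1,n):
    if s[k,4]>10:
        q=l==k; print(s[k,4],'x',X[q].min(),X[q].max(),X[q].mean(),'y',Y[q].min(),Y[q].max(),Y[q].mean(),'z',np.median(P[q][:,2]))
E
```

```text
time_s: 7.68
tcp_pos: [0.4675, 0.2882, 0.1936]
orientation: [[0.569, 0.822, 0.003], [0.822, -0.569, 0.002], [0.003, 0.002, -1.0]]
force: [0.1, 0.8, -1.1]
opening: 0.05
t 7.6833 tcp [0.4675 0.2882 0.1936] q [0.51 0.07 1.95 0.   1.12 1.11] open 0.05001568007085459 F [ 0.11  0.82 -1.14]
[[0.569, 0.822, 0.003], [0.822, -0.569, 0.002], [0.003, 0.002, -1.0]]
xyz cm [-16.56  22.94   3.34] rot [ 0.  -0.2 47.9]
75 x 0.02087015481571117 0.0316580716246033 0.026250266158550355 y -0.031135574485323895 0.030843893418298213 5.718806451969964e-05 z 0.054286821542750774
84 x -0.02900081647015793 -0.017875719322199893 -0.023661980563197394 y -0.030305547942691746 0.031218328676094535 0.0014778763080981812 z 0.05372353282362419
```

```bash
python3 -m pendant '{"xyz":[[-1,1.5,0],[-2,3,0],[-3,4.5,0],[-4,6,0],[-5,7,0],[-6,8,0],[-6,8,0],[-6,8,0],[-6,8,0],[-6,8,0],[-6,8,0]],"delta_rot":[[0,0,-6],[0,0,-12],[0,0,-18],[0,0,-24],[0,0,-30],[0,0,-36],[0,0,-42],[0,0,-48],[0,0,-54],[0,0,-60],[0,0,-66]],"jaw":[-1,-1,-1,-1,-1,-1,-1,-1,-1,-1,-1]}' && python3 -m pendant '{"xyz":[[0,0,0],[0,0,0],[0,0,0],[0,0,0],[0,0,0],[0,0,0],[0,0,0],[0,0,0],[0,0,0],[0,0,0],[0,0,0],[0,0,0]],"delta_rot":[[0,0,-6],[0,0,-12],[0,0,-18],[0,0,-24],[0,0,-30],[0,0,-36],[0,0,-42],[0,0,-48],[0,0,-54],[0,0,-60],[0,0,-66],[0,0,-66]],"jaw":[-1,-1,-1,-1,-1,-1,-1,-1,-1,-1,-1,-1]}' && python3 go.py 0.5632 0.0226 0.19 97.4
```

```text
time_s: 8.6
tcp_pos: [0.4967, 0.1922, 0.1891]
orientation: [[-0.524, 0.852, -0.005], [0.852, 0.524, -0.001], [0.001, -0.005, -1.0]]
force: [0.0, -0.5, 0.5]
opening: 0.0498
time_s: 9.6
tcp_pos: [0.4968, 0.1923, 0.1893]
orientation: [[-0.992, -0.13, -0.004], [-0.13, 0.992, -0.001], [0.004, -0.001, -1.0]]
force: [0.0, -0.2, -1.2]
opening: 0.05
t 9.6 tcp [0.4968 0.1923 0.1893] q [ 0.32  0.05  1.98 -0.    1.12 -1.38] open 0.04998427762408606 F [ 0.02 -0.24 -1.19]
[[-0.992, -0.13, -0.004], [-0.13, 0.992, -0.001], [0.004, -0.001, -1.0]]
xyz cm [ -4.38 -17.69  -0.08] rot [-0.  -0.3  0.1]
```

```bash
python3 -m pendant '{"xyz":[[-0.7,-3,0],[-1.5,-6,0],[-2.2,-9,0],[-3,-12,0],[-3.7,-15,0],[-4.4,-17.7,0],[-4.4,-17.7,1],[-4.4,-17.7,3],[-4.4,-17.7,5],[-4.4,-17.7,7],[-4.4,-17.7,7],[-4.4,-17.7,7]],"delta_rot":[[0,0,0],[0,0,0],[0,0,0],[0,0,0],[0,0,0],[0,0,0],[0,0,0],[0,0,0],[0,0,0],[0,0,0],[0,0,0],[0,0,0]],"jaw":[-1,-1,-1,-1,-1,-1,-1,-1,-1,-1,-1,-1]}' && python3 go.py 0.5632 0.0226 0.076 97.4
python3 - <<'E'
from h import *
w,_,_=snap('wrist','w4'); s,_,_=snap('side','s4'); s=cv2.resize(s[150:246,190:318],(512,384),interpolation=2)
cv2.imwrite('pics/v4.png',cv2.resize(np.hstack([w,s])[:,:,::-1],None,fx=.78,fy=.78))
E
```

```text
time_s: 10.6
tcp_pos: [0.5621, 0.0234, 0.1192]
orientation: [[-0.992, -0.126, -0.006], [-0.126, 0.992, 0.0], [0.006, 0.001, -1.0]]
force: [-0.1, -1.1, -0.0]
opening: 0.0502
t 10.6 tcp [0.5621 0.0234 0.1192] q [-0.    0.18  1.97  0.    0.99 -1.7 ] open 0.05015346340736208 F [-0.06 -1.11 -0.01]
[[-0.992, -0.126, -0.006], [-0.126, 0.992, 0.0], [0.006, 0.001, -1.0]]
xyz cm [-0.12 -0.09  4.32] rot [ 0.1 -0.3 -0.2]
```

View pics/v4.png

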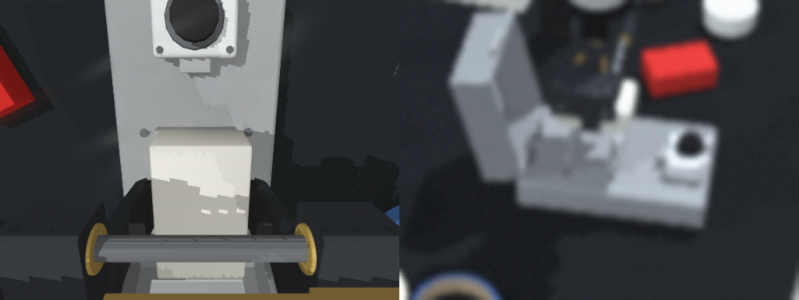

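The block is held level between the jaws (200,190), in line with the fixture axis, and the lid is clear behind it (side view, 490,90). Lower gently.

```bash
python3 -m pendant '{"xyz":[[-0.1,-0.1,1.5],[-0.1,-0.1,3],[-0.1,-0.1,3.7],[-0.1,-0.1,4],[-0.1,-0.1,4],[-0.1,-0.1,4]],"delta_rot":[[0,0,0],[0,0,0],[0,0,0],[0,0,0],[0,0,0],[0,0,0]],"jaw":[-1,-1,-1,-1,-1,-1]}' && python3 -m pendant '{"xyz":[[0,0,0.1],[0,0,0.2],[0,0,0.3],[0,0,0.3],[0,0,0.3]],"delta_rot":[[0,0,0],[0,0,0],[0,0,0],[0,0,0],[0,0,0]],"jaw":[-1,-1,-1,-1,-1]}' && python3 go.py 0.5632 0.0226 0.076 97.4
```

```text
time_s: 11.2
tcp_pos: [0.5663, 0.0221, 0.0827]
orientation: [[-0.992, -0.127, 0.001], [-0.127, 0.992, 0.0], [-0.001, -0.0, -1.0]]
force: [-0.3, -0.9, -1.0]
opening: 0.0501
time_s: 11.62
tcp_pos: [0.5657, 0.0221, 0.0789]
orientation: [[-0.992, -0.127, 0.0], [-0.127, 0.992, 0.0], [-0.0, 0.0, -1.0]]
force: [-0.3, -0.2, -0.5]
opening: 0.05
t 11.6167 tcp [0.5657 0.0221 0.0789] q [-0.01  0.24  2.    0.    0.91 -1.7 ] open 0.05000110543329452 F [-0.25 -0.21 -0.48]
[[-0.992, -0.127, 0.0], [-0.127, 0.992, 0.0], [-0.0, 0.0, -1.0]]
xyz cm [0.24 0.09 0.29] rot [ 0.   0.  -0.1]
```

```bash
python3 -m pendant '{"xyz":[[0.1,0.1,0.1],[0.2,0.1,0.15],[0.2,0.1,0.2],[0.2,0.1,0.25],[0.2,0.1,0.3],[0.2,0.1,0.3],[0.2,0.1,0.3]],"delta_rot":[[0,0,0],[0,0,0],[0,0,0],[0,0,0],[0,0,0],[0,0,0],[0,0,0]],"jaw":[-1,-1,-1,-1,-1,-1,-1]}' && python3 go.py 0.5632 0.0226 0.076 97.4
```

```text
time_s: 12.2
tcp_pos: [0.5636, 0.0228, 0.0759]
orientation: [[-0.992, -0.127, 0.0], [-0.127, 0.992, 0.0], [-0.0, 0.0, -1.0]]
force: [-0.2, 0.7, 0.8]
opening: 0.05
t 12.2 tcp [0.5636 0.0228 0.0759] q [-0.    0.24  2.    0.    0.9  -1.7 ] open 0.05004442393793831 F [-0.16  0.75  0.82]
[[-0.992, -0.127, 0.0], [-0.127, 0.992, 0.0], [-0.0, 0.0, -1.0]]
xyz cm [ 0.04 -0.01 -0.01] rot [ 0.   0.  -0.1]
```

```bash
python3 -m pendant '{"xyz":[[0,0,0.05],[0,0,0.1],[0,0,0.1],[0,0,0.1]],"delta_rot":[[0,0,0],[0,0,0],[0,0,0],[0,0,0]],"jaw":[-1,-1,-1,-1]}'
```

```text
time_s: 12.53
tcp_pos: [0.5636, 0.0228, 0.0759]
orientation: [[-0.992, -0.127, -0.0], [-0.127, 0.992, -0.0], [0.0, 0.0, -1.0]]
force: [-3.3, -0.4, 7.5]
opening: 0.0497
```

Contact: 7.5 N up, at the expected height. Release without moving, then retreat straight up.

```bash
python3 -m pendant '{"xyz":[[0,0,-0.05],[0,0,-0.05],[0,0,-0.05],[0,0,-0.05],[0,0,-0.05],[0,0,-0.05],[0,0,-0.05],[0,0,-0.05]],"delta_rot":[[0,0,0],[0,0,0],[0,0,0],[0,0,0],[0,0,0],[0,0,0],[0,0,0],[0,0,0]],"jaw":[-0.5,0,0.3,0.6,0.6,0.6,0.6,0.6]}' && python3 -m pendant '{"xyz":[[0,0,-1],[0,0,-3],[0,0,-6],[0,0,-9],[0,0,-12],[0,0,-15],[0,0,-18],[0,4,-18],[0,8,-18],[0,12,-18],[0,16,-18],[0,20,-18]],"delta_rot":[[0,0,0],[0,0,0],[0,0,0],[0,0,0],[0,0,0],[0,0,0],[0,0,0],[0,0,0],[0,0,0],[0,0,0],[0,0,0],[0,0,0]],"jaw":[0.6,0.6,0.6,0.6,0.6,0.6,0.6,0.6,0.6,0.6,0.6,0.6]}' && python3 -m pendant '{"xyz":[[2,4,0],[4,8,0],[4,8,0],[4,8,0],[4,8,0]],"delta_rot":[[0,0,0],[0,0,0],[0,0,0],[0,0,0],[0,0,0]],"jaw":[0.6,0.6,0.6,0.6,0.6]}'
python3 - <<'E'
from h import *
t,_,P=snap('top','t5'); s,_,_=snap('side','s5')
cv2.imwrite('pics/v5.png',cv2.resize(np.hstack([t[90:282,130:386],s[120:264,180:372][:, :]]) if 0 else np.hstack([cv2.resize(t[110:254,180:372],(512,384)),cv2.resize(s[120:264,180:372],(512,384))]),None,fx=.78,fy=.78)[:,:,::-1])
m=((t.min(2)>130)&(P[...,2]>.076)&(P[...,2]<.095)&(np.hypot(P[...,0]-.563,P[...,1]-.0226)<.06))
Q=P[m]; r=cv2.minAreaRect((Q[:,:2]*1000).astype(np.float32)); print(r,Q[:,2].min(),np.median(Q[:,2]),Q[:,2].max())
A=np.c_[Q[:,:2],np.ones(len(Q))]; print('tilt',np.linalg.lstsq(A,Q[:,2],rcond=None)[0][:2])
q=P[100:200,210:300]; q=q[(q[...,0]>.62)&(q[...,2]>.1)]; print('lid top z',np.percentile(q[:,2],98) if len(q) else None)
E
```

```text
time_s: 13.2
tcp_pos: [0.5635, 0.0228, 0.0751]
orientation: [[-0.992, -0.127, -0.0], [-0.127, 0.992, 0.0], [0.0, 0.0, -1.0]]
force: [-0.1, -0.3, 0.2]
opening: 0.0702
time_s: 14.2
tcp_pos: [0.5377, 0.2228, 0.2566]
orientation: [[-0.992, -0.127, 0.001], [-0.127, 0.992, 0.001], [-0.001, 0.0, -1.0]]
force: [0.5, -0.1, -0.3]
opening: 0.0707
time_s: 14.62
tcp_pos: [0.4883, 0.2954, 0.2559]
orientation: [[-0.992, -0.129, 0.001], [-0.129, 0.992, -0.0], [-0.001, -0.001, -1.0]]
force: [0.9, -0.7, -0.3]
opening: 0.0709
((563.51953125, 24.798873901367188), (80.46613311767578, 49.99680709838867), 7.290821552276611) 0.07656080329106785 0.08365964693816208 0.09035116645458618
tilt [0.00084477 0.00621461]
lid top z 0.18412060079083692
```

View pics/v5.png

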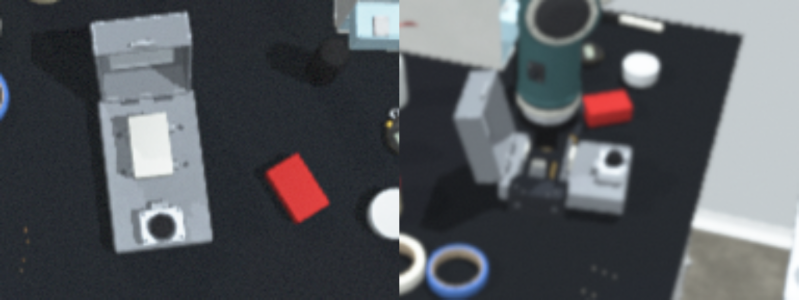

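Top view: the block lies across both bars (150,145), the lid is open and the bystanders haven't moved. Handing in.

```bash
python3 -c "
from cell import job_done; print(job_done())"
```

```text
the job is handed in; nothing more can be done
None
```

I pressed the release button with the closed fingers and the lid sprang open. I then set the white block down flat across both bars, backed the arm clear and handed the job in at about 14.7 s of the 53 s allowed. `job_done()` gave no verdict, so what follows rests on my own measurements.

- **Block position:** in the last top view its centre is about 2 mm from the middle of the bars. The limits are 14 mm across the bars and 18 mm along them.
- **Block height and angle:** its top is at 83.7 mm, against 84 mm expected. It tilts about 0.006 rad, and its long side is within about 0.1° of the fixture axis.
- **Set-down:** at contact the tool read 7.5 N upward at the expected height. I opened the jaws there and did not drop the block.
- **Lid:** its top stands at 184 mm, which matches the open stop (about 180 mm). I could not read the lid or button joint values directly.
- **Bystanders:** I moved nothing near the tin, stopwatch or flask, and they look to be in the same places in the last picture. I judged that by eye and did not measure it.

No check failed. The only disagreement was about 1 to 2 mm between position estimates, which is within the camera calibration error.

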